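# Leak-test coupler onto a tilted test nipple

## Task

Lift the orange hand-held leak tester out of its bench dock, press its coupler squarely, without ramming it, onto the brass test nipple of the tilted enclosure until it snaps over the nipple's head and sits fully home on the steel shoulder, and keep it pressed there against the coupler's spring: finish while still holding it home, since it springs back off as soon as it is let go. Leave the enclosure at its set angle and the screwdriver, dust cap, parts box and zip case where they lie.

Things in the scene. Friction and masses are not known exactly. Their poses are not given: they have to be found in the camera images.
- tester: Hand-held leak tester, 0.3 kg, upright in the dock, coupler down. Origin: centre of the coupler's mouth (lower rim face); z up its axis. Steel coupler sleeve 32 mm across, z = 0 to 40 mm; orange flat-sided body z = 40 to 112 mm, 40 mm along x, 32 mm along y; cap to 115 mm; display on -x. Mouth: bore 21 mm wide, 12 mm deep to a sprung seal; four sprung locking balls 7 mm inside.
- tester_grip (a point): Point on the tester's axis 92 mm above its mouth, the middle of the zone to grip (80 to 98 mm), across the flat y sides (32 mm) or x sides (40 mm); axes as the tester's.
- seal (a joint): Sprung seal inside the coupler: metres it is pushed in, 0 when free, 0.008 with the coupler fully home. Spring: 3 N at first touch plus 1 N per mm, 11 N at home; without push it drives the tester some 8 mm back off the nipple.
- nipple_seat (a point): Centre of the top of the nipple's round steel shoulder (32 mm across) on which the coupler's rim sits when fully home: the tester's origin is then here and the tester's z along this z (the nipple's axis, out of the cover); any turn about it will do. Above it the brass nipple: neck 11 mm thick, head 16 mm thick 12 to 13 mm up, nose tapering to 9 mm at the tip, 20 mm up.
- nipple_tip (a point): Centre of the nipple's flat tip, 20 mm along z from nipple_seat; axes the same. Pressing on: balls meet the head with the mouth 10 mm from home, the seal meets the tip at 8 mm, the push rises to 8 to 10 N at 7 mm, drops to 5 N at 4 mm as the balls snap under the head, then rises to 11 N at home, where the rim stops dead.
- enclosure: Sealed aluminium enclosure, grey cover, 125 x 150 x 48 mm, clamped between the fixture's blue cheeks, tipped 20 to 34 degrees towards the robot's side. Origin on the tilt axis (its y), 24 mm under the cover's outer face; z the cover's normal. Nipple at x = 10, y = 22 mm, its shoulder at z = 32 mm. Stiff clamp: keeps its angle under an ordinary push.
- fixture: Tilting fixture fixed to the bench: dark base plate 170 x 200 x 12 mm and two blue cheeks up to 115 mm high, 86 mm either side of the middle. Origin: centre of the base's underside; z up; at zero yaw the enclosure leans towards -x.
- dock: Black bench dock fixed to the bench, 90 x 90 x 45 mm, with a round pocket 36 mm across and 35 mm deep in its top, in which the tester's coupler stands with 2 mm play all round. Origin: centre of the underside.
- screwdriver: Red-handled screwdriver, 200 mm long, 26 mm thick, lying along its x, handle to -x; origin at mid-length, on its underside. Leave it.
- dust_cap: Red plastic dust cap, 24 mm across, 21 mm high, standing on the bench; origin centre of underside. Leave it.
- parts_box: Small clear box with blue lid, 94 x 69 x 26 mm; origin centre of underside. Leave it.
- zip_case: Black case with red edge, 114 x 184 x 40 mm; origin centre of underside. Leave it.
Not all that is in view belongs to the job. There is more than one size of the tester; the job needs the largest.

How it is judged:
On the way, in this order (a step that is already met when the one before it is completed fails the run):
1. the tester is lifted clear of its dock (z of tester in the frame of dock above 0.05 m and contact force between the fingers and tester above 3 N), for 0.1 s.
2. the coupler has snapped over the nipple's head and is fully home, square (z of tester in the frame of nipple_seat below 0.0025 m and distance between tester and nipple_seat below 0.0045 m and angle between the z axis of tester and the z axis of nipple_seat, either way round below 0.09 rad and value of joint seal above 0.005 m), for 0.3 s.
At the end, for the whole second after the job is handed in: The tester's mouth is within 2.5 mm of the nipple's shoulder along its axis and 4.5 mm in all, square to it within 0.09 rad, its seal pushed in more than 5 mm, pressed against the enclosure's nipple with more than 6 N and gripped by the fingers, all through the last second (all of step 2 and contact force between tester and enclosure above 6 N and contact force between the fingers and tester above 3 N); the arm keeps its last pose, push and grip.
It fails at once if the coupler is forced on crooked (seal pushed in over 2 mm while more than 0.17 rad off the nipple's axis) (value of joint seal above 0.002 m and angle between the z axis of tester and the z axis of nipple_seat, either way round above 0.17 rad).
It fails at once if the tester is rammed against the enclosure (over 80 N) (contact force between tester and enclosure above 80 N).
It fails at once if the enclosure is pushed out of its set angle (nipple moved over 6 mm) (distance of nipple_seat from where it was at the start of the episode above 0.006 m).
It fails at once if the screwdriver, dust cap, parts box or zip case is moved by more than 20 mm (distance of any of screwdriver, dust_cap, parts_box, zip_case from where it was at the start of the episode above 0.02 m).
It also fails if it takes over 38 s, if anything falls off the work surface, if the arm or the gripper's body presses on something with over 40 N, if the wrist force passes 120 N, or if a joint passes its speed limit or range.

## Robot

A 6-joint arm with a two-finger parallel gripper is mounted at the origin on the work surface. World frame = base frame: x ahead of the robot, y to its left, z up, the work surface at z = 0. Lengths are in m, angles in rad, forces in N, time in s.
With the tool pointing down it reaches from about 0.35 to 0.975 m from the base axis. Payload 4.9 kg.
Tool frame: the origin (TCP) lies on the mounting face of the last link; the fingertips stand 173 mm ahead of it and the grasp point (between the pads) lies ctrl.pinch_z ahead of it (ctrl.pinch_z is the distance from the TCP to the grasp point, in m); z points along the fingers, y is the line along which they close (so a half turn about z gives the same grasp; the last joint's range is limited). The gripper opens to 85 mm and grips with 20 to 120 N. Pads are 22 mm wide; open, the fingers measure 114 mm over their backs; the gripper's body (76 mm by 85 mm) begins 54 mm behind the grasp point. The pads swing forward as they close: fully open they stand 13 mm farther back than shut.
Start: joints at [-1.351, 0.053, 1.613, -0, 1.476, -0.119], TCP at [0.208, -0.589, 0.405] pointing down, gripper open.
Joint ranges: [-3.01, 3.01], [-1.01, 2.22], [0.06, 2.58], [-1.02, 4.17], [0.09, 2.62], [-3.14, 3.14]. Speed limits (rad/s): [2.57, 2.57, 3.14, 3.14, 3.14, 3.14].

## Interface

Orientations are given as a rotation vector (axis times angle).
In Python, from station import telemetry, eyes, ctrl gives the robot as it stands.
- The arm moves only by the tool apply_moves, never from a script. Its argument "plan" is a list of rows, each a list of 5 numbers: the finger opening in m, from 0 to 0.0854, then the shift along the tool's x, y, z in m, then the turn about the tool's z in rad. In form: [[jaw, x, y, z, roll], ...]. A call has 1 to 12 rows; each row is the pose to reach, as a shift and turn from the pose commanded when the call began, along the tool's axes at that moment; what a row does not reach only later rows make up. A row lasts 1/12 s, in which the tool goes at most 41.7 mm and 7.16 degrees, less where a joint would pass 70% of its speed; a pose out of reach is approached as far as the arm can. A call with a gripper value outside its range is refused whole. The fingers move at their own pace and stop on an object; "newtons" is the grip in N (left out, the last holds). Time passes only in rows, so rows that repeat a pose let the fingers close. It gives the time, the measured TCP pose, the force, the opening and the grip force at its end, in the units of the state.
- telemetry.get_obs(): the state, without advancing time (a new reading comes with each control period).
- eyes.get_image(name): name is "scene" or "top"; returns a dict with "img" (384x512x3 uint8, blue, green, red), "range_z" (384x512 float32, m along the optical axis (not along the pixel's ray), 0 where there is no reading), "K" (3x3 intrinsics, pixels), "dist_coeffs" ([k1, k2, p1, p2, k3] as OpenCV has them; the pictures are not rectified), "pose" (4x4, takes a point from camera to world coordinates). Camera axes: x right, y down, z forward; pixel columns grow to the right and rows downward; lengths in m; the calibration is good to about 2 mm. A picture is of the moment at which its call begins.
- ctrl.finish_job(): hands the job in; it is judged then, once.
Trained networks look in a picture, given as the dict that the camera call returned (one of the last four; its "shot" number tells which), for a name from the list of things; names that differ only in an ending like _2 or _b are one class to them, and where a whole thing is asked for, a point or a joint stands for the part that bears it (a point fixed in the world has none). Each returns a list of dicts, best first, with "confidence" (0 to 1); they miss things now and then, are a little off and sometimes report something else, mostly with a low value. They report only what shows in the picture. A call takes as long as a camera call. They do not tell look-alikes from the thing itself.
- eyes.search_frame(thing, picture): "box" ([left, top, right, bottom] in pixels, round what is visible of it).
- eyes.outline_of(thing, picture): "region" (384x512 bool, what is visible of it) and "box" ([left, top, right, bottom] in pixels, round what is visible of it).
- eyes.tip_of(thing, picture): "point" ([column, row] in pixels: a listed point, or the origin of a listed thing).
The state is a dict: "t": time; "q": joint angles; "dq": joint speeds; "effort": joint torques, N m; "tool_pos": TCP position; "tool_rot": TCP orientation; "contact_force": force on the tool from outside, world axes, zero at the start; "wrist_torque": the same for the moment, N m; "opening": finger opening in m; "grip_force": force on a finger pad.
Only numpy, scipy, OpenCV 4.12 (cv2) and the standard library are available. Lean on these libraries where they do the work, as an engineer would, in place of code of your own. Each camera call takes 0.05 s, during which the arm holds its last target. There are 200 camera calls.

## Working session

There is one attempt and no reset: what is moved stays moved. The work goes in short steps, Python scripts to look and compute and a tool call to move; the robot and the scene stay as the last step left them, time stands still between calls to the robot, and variables do not carry over. Pictures are saved under pics/ and viewed, at most 10 in all, crops included, and the job is handed in when it is done.

Besides the shell and the picture viewer there is one more tool, called after "Emit:" in YAML: its name, and indented under it one key for each argument. apply_moves: Moves the arm, as the interface text tells. Its arguments: {"type":"object","properties":{"plan":{"type":"array","items":{"type":"array","items":{"type":"number"}}},"newtons":{"type":"number"}},"required":["plan"]}

```bash
ls -la; mkdir -p pics; python3 - <<'E'
from station import telemetry, eyes, ctrl
import cv2, numpy as np
print(telemetry.get_obs()); print(ctrl.pinch_z, [a for a in dir(ctrl) if a[0]!='_'],[a for a in dir(eyes) if a[0]!='_'])
for n in ("scene","top"):
    p=eyes.get_image(n); cv2.imwrite(f"pics/{n}0.png",cv2.resize(p["img"],(800,600)))
    print(n,p["pose"].round(3).tolist(),p["K"].round(1).tolist(),p["dist_coeffs"])
    for th in ["tester","tester_grip","nipple_seat","nipple_tip","enclosure","fixture","dock"]:
        for f in ("search_frame","tip_of"):
            try:
                r=getattr(eyes,f)(th,p); print(th,f,[(np.round(d.get("box",d.get("point")),1).tolist(),round(d["confidence"],2)) for d in r[:4]])
            except Exception as e: print(th,f,e)
E
```

```text
total 12
drwxr-xr-x  3 agent agent 4096 Dec  3 11:25 .
drwxr-xr-x 23 root  root  4096 Dec  3 11:25 ..
drwxr-xr-x  2 agent agent 4096 Dec  3 11:25 pics
{'t': 0.0, 'q': array([-1.35103729e+00,  5.33838745e-02,  1.61432348e+00,  2.10382181e-05,
        1.47602224e+00, -1.18999072e-01]), 'dq': array([-0.00083665, -0.00107486, -0.00028478, -0.00093883,  0.00039629,
       -0.00052112]), 'effort': array([-3.60304948e-04, -3.93691921e+01, -3.70173848e+01, -9.65873483e-05,
        7.15765374e-03, -8.20888232e-06]), 'tool_pos': array([ 0.20764043, -0.58920972,  0.40342828]), 'tool_rot': array([-3.09453110e+00, -5.29216215e-01,  1.36093481e-04]), 'contact_force': array([-0.58679806, -0.05084487, -0.03894289]), 'wrist_torque': array([ 0.02886845,  0.02797959, -0.00167367]), 'grip_force': 0.0, 'opening': 0.08553891811970364}
0.1547 ['MotionError', 'finish_job', 'pinch_z'] ['get_image', 'outline_of', 'search_frame', 'tip_of']
scene [[-0.66, 0.573, -0.486, 1.006], [0.751, 0.504, -0.426, 0.347], [0.0, -0.646, -0.763, 0.713], [0.0, 0.0, 0.0, 1.0]] [[453.7, 0.0, 261.8], [0.0, 453.7, 202.1], [0.0, 0.0
[... 1757 characters left out ...]
[144.1, 166.0, 164.0, 179.9], 0.73)]
tester_grip tip_of [([160.9, 218.2], 0.78), ([151.3, 168.6], 0.49), ([213.2, 224.8], 0.43)]
nipple_seat search_frame [([152.8, 210.0, 175.8, 234.8], 0.74), ([318.0, 178.2, 395.5, 248.6], 0.72)]
nipple_seat tip_of [([348.5, 211.9], 0.85), ([249.6, 243.7], 0.69)]
nipple_tip search_frame [([154.2, 207.0, 176.0, 233.8], 0.25)]
nipple_tip tip_of [([351.2, 211.4], 0.62)]
enclosure search_frame [([317.1, 175.4, 396.4, 247.4], 0.58)]
enclosure tip_of [([357.0, 209.5], 0.92)]
fixture search_frame [([299.8, 171.9, 402.0, 252.5], 0.72)]
fixture tip_of [([345.5, 213.9], 0.9)]
dock search_frame [([148.9, 203.3, 195.6, 246.0], 0.7)]
dock tip_of [([172.5, 222.3], 0.69)]
```

View pics/scene0.png

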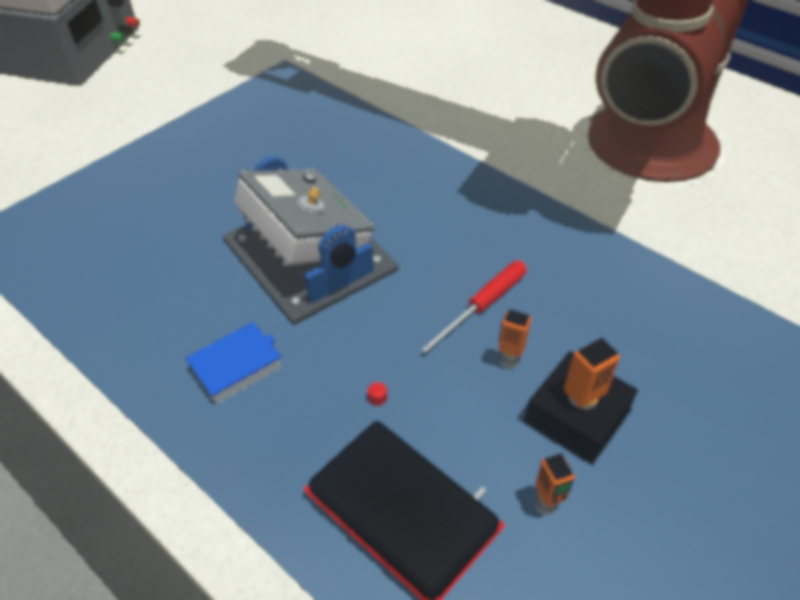

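View pics/top0.png

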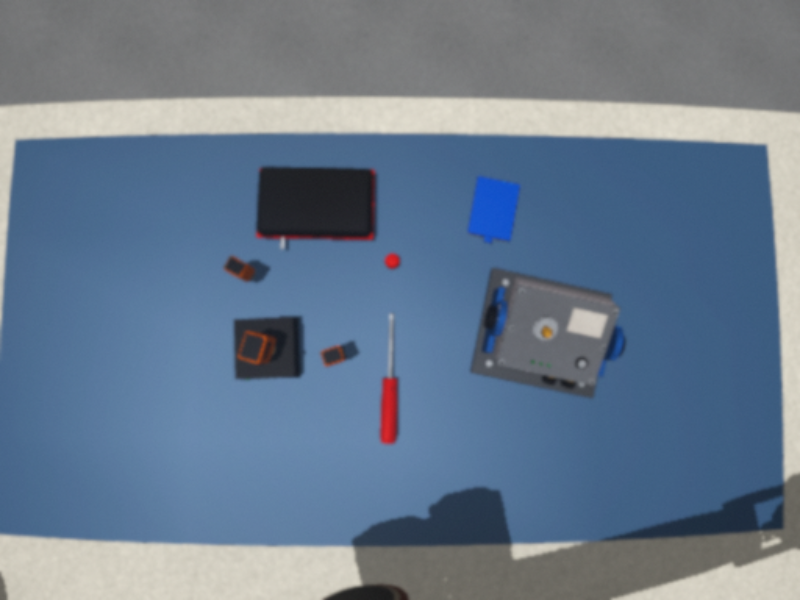

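```bash
cat > h.py <<'E'
from station import telemetry, eyes, ctrl
import cv2, numpy as np
from scipy.spatial.transform import Rotation as R
def cloud(p):
    h,w=p["range_z"].shape
    uv=np.stack(np.meshgrid(np.arange(w),np.arange(h)),-1).reshape(-1,1,2).astype(np.float64)
    n=cv2.undistortPoints(uv,p["K"],np.array(p["dist_coeffs"])).reshape(h,w,2)
    z=p["range_z"]; P=np.dstack([n*z[...,None],z])
    W=P@p["pose"][:3,:3].T+p["pose"][:3,3]; W[z<=0]=np.nan
    return W
def project(p,X):
    T=np.linalg.inv(p["pose"]); rv,_=cv2.Rodrigues(T[:3,:3])
    return cv2.projectPoints(np.atleast_2d(X).astype(float),rv,T[:3,3],p["K"],np.array(p["dist_coeffs"]))[0].reshape(-1,2)
def plane(P,thr=.002,it=400):
    rng=np.random.default_rng(0);best=None
    for _ in range(it):
        a,b,c=P[rng.choice(len(P),3,False)];n=np.cross(b-a,c-a);l=np.linalg.norm(n)
        if l<1e-9: continue
        m=abs((P-a)@(n/l))<thr
        if best is None or m.sum()>best.sum():best=m
    Q=P[best];c=Q.mean(0);n=np.linalg.svd(Q-c)[2][2];n*=np.sign(n[2])
    return c,n,best
E
python3 - <<'E'
from h import *
for nm in ("scene","top"):
    p=eyes.get_image(nm);W=cloud(p)
    np.save(f"W_{nm}.npy",W)
    r=eyes.outline_of("enclosure",p)[0];m=r["region"]&np.isfinite(W[...,2])
    P=W[m];c,n,b=plane(P)
    print(nm,"encl",r["confidence"],m.sum(),b.sum(),c.round(4),n.round(4),"tilt",np.degrees(np.arccos(n[2])).round(2),"yaw",np.degrees(np.arctan2(-n[1],-n[0])).round(2))
    h=(P-c)@n; q=P[(h>.006)]; print(" above plane:",len(q),q.mean(0).round(4), "max h",h.max().round(4)); 
    for hh,x in sorted(zip(h[h>.006],q.tolist()),key=lambda a:-a[0])[:14]: print("  ",round(hh,4),np.round(x,4))
    for th in ("dock","tester"):
        for r in eyes.outline_of(th,p)[:3]:
            m=r["region"]&np.isfinite(W[...,2]);P=W[m]
            if not len(P): continue
            zt=np.percentile(P[:,2],95);top=P[abs(P[:,2]-zt)<.004]
            print(" ",th,round(r["confidence"],2),r["box"],"ztop",zt.round(4),"top mean",top.mean(0).round(4),len(top), cv2.minAreaRect((top[:,:2]*1000).astype(np.float32)))
    bench=W[(abs(W[...,2])<.02)];print(" bench z",np.median(bench[:,2]))
E
```

```text
scene encl 0.66 3404 1763 [ 0.5596 -0.2279  0.102 ] [-0.3893  0.0863  0.9171] tilt 23.5 yaw -12.49
 above plane: 157 [ 0.5627 -0.2065  0.1154] max h 0.0282
   0.0282 [ 0.5523 -0.2073  0.1277]
   0.0282 [ 0.5563 -0.2086  0.1295]
   0.0282 [ 0.5619 -0.2025  0.1313]
   0.0281 [ 0.5555 -0.2124  0.1295]
   0.028 [ 0.5533 -0.2119  0.1284]
   0.028 [ 0.5577 -0.2015  0.1292]
   0.0279 [ 0.5588 -0.2059  0.13  ]
   0.0279 [ 0.554  -0.2084  0.1282]
   0.0279 [ 0.56   -0.2103  0.1309]
   0.0272 [ 0.554  -0.2056  0.1272]
   0.0267 [ 0.5616 -0.2087  0.1302]
   0.0267 [ 0.5567 -0.2113  0.1283]
   0.0263 [ 0.5551 -0.2074  0.1269]
   0.0263 [ 0.5579 -0.2044  0.1277]
  dock 0.68 [333.2, 228.1, 406.8, 301.3] ztop 0.0461 top mean [0.5496 0.2036 0.0444] 1447 ((539.3916015625, 198.06637573242188), (92.11559295654297, 90.08715057373047), 2.941960334777832)
  dock 0.68 [151.6, 108.9, 238.5, 171.6] ztop 0.1227 top mean [ 0.6021 -0.2373  0.1219] 404 ((579.5413818359375, -235.28128051757812), (150.42919921875, 65.18091583251953), 77.73994445800781)
  tester 0.8 [359.6, 216.1, 395.4, 263.0] ztop 0.1251 top mean
[... 1294 characters left out ...]
((538.918701171875, 195.99395751953125), (90.46759033203125, 90.34224700927734), 3.50192928314209)
  tester 0.77 [144.9, 163.4, 162.9, 184.1] ztop 0.0874 top mean [0.6562 0.2321 0.0859] 78 ((656.8115234375, 232.74441528320312), (23.558137893676758, 21.2727108001709), 63.817169189453125)
  tester 0.64 [151.5, 210.3, 175.9, 232.1] ztop 0.1265 top mean [0.5385 0.197  0.1248] 180 ((539.5319213867188, 196.5198211669922), (27.42562484741211, 37.28038787841797), 78.2032241821289)
  tester 0.59 [205.6, 222.2, 221.2, 232.6] ztop 0.0878 top mean [0.5275 0.0896 0.0858] 104 ((527.369873046875, 89.49998474121094), (22.00647735595703, 27.40040397644043), 21.612031936645508)
 bench z 0.00035610308670847024
```

```bash
cat >> h.py <<'E'
def shift(target, yaw_y=None):
    "tool shift for a TCP world target; roll to put tool y along heading yaw_y (deg)"
    o=telemetry.get_obs(); M=R.from_rotvec(o["tool_rot"]).as_matrix()
    s=M.T@(np.array(target)-o["tool_pos"]); r=None
    if yaw_y is not None:
        d=np.array([np.cos(np.radians(yaw_y)),np.sin(np.radians(yaw_y)),0]); v=M.T@d
        r=np.arctan2(-v[0],v[1]); r=(r+np.pi/2)%np.pi-np.pi/2
    print("pos",o["tool_pos"].round(4),"tool z",M[:,2].round(4),"shift",s.round(4),"roll",r,"q",o["q"].round(3))
E
python3 - <<'E'
from h import *
M=R.from_rotvec(telemetry.get_obs()["tool_rot"]).as_matrix(); print(M.round(3))
shift([0.5395,0.1975,0.38],77.8)
# nipple refine: points by height above the cover plane
c0=np.load("W_scene.npy"),np.load("W_top.npy")
n=np.array([-.388,.0865,.9175]);n/=np.linalg.norm(n)
for W,c in zip(c0,([.5596,-.2279,.102],[.5552,-.2312,.1003])):
    P=W.reshape(-1,3);P=P[np.isfinite(P[:,0])&(np.linalg.norm(P-[.56,-.21,.12],axis=1)<.035)]
    h=(P-c)@n
    sh=P[(h>.0065)&(h<.0095)];tp=P[h>.026]
    e1=np.array([-n[2],0,n[0]])*-1;e1/=np.linalg.norm(e1);e2=np.cross(n,e1)
    uv=np.c_[sh@e1,sh@e2].astype(np.float32)*1000
    (cc,rr)=cv2.minEnclosingCircle(uv); mid=e1*cc[0]/1000+e2*cc[1]/1000+n*(np.array(c)@n+.008)
    print("shoulder",len(sh),sh.mean(0).round(4),"circ",mid.round(4),rr,"tip",len(tp),tp.mean(0).round(4),"seat from tip",(tp.mean(0)-.02*n).round(4))
E
```

```text
[[ 0.943  0.332 -0.   ]
 [ 0.332 -0.943  0.   ]
 [ 0.    -0.    -1.   ]]
pos [ 0.2077 -0.5894  0.4047] tool z [-0.  0. -1.] shift [ 0.5745 -0.6319  0.0247] roll 0.5517587791430745 q [-1.351  0.053  1.613  0.     1.476 -0.119]
shoulder 78 [ 0.5661 -0.208   0.1114] circ [ 0.5642 -0.2099  0.111 ] 16.31854248046875 tip 15 [ 0.5569 -0.2077  0.1289] seat from tip [ 0.5647 -0.2094  0.1105]
shoulder 96 [ 0.5665 -0.2115  0.1119] circ [ 0.5649 -0.2122  0.1113] 16.899621963500977 tip 20 [ 0.5574 -0.2096  0.1294] seat from tip [ 0.5652 -0.2113  0.1111]
```

Emit:
apply_moves:
  plan:
    - [0.085,0.03,-0.03,0,0.12]
    - [0.085,0.575,-0.632,0.025,0.552]
    - [0.085,0.575,-0.632,0.025,0.552]
    - [0.085,0.575,-0.632,0.025,0.552]
    - [0.085,0.575,-0.632,0.025,0.552]
    - [0.085,0.575,-0.632,0.025,0.552]
    - [0.085,0.575,-0.632,0.025,0.552]
    - [0.085,0.575,-0.632,0.025,0.552]
    - [0.085,0.575,-0.632,0.025,0.552]
    - [0.085,0.575,-0.632,0.025,0.552]
    - [0.085,0.575,-0.632,0.025,0.552]
    - [0.085,0.575,-0.632,0.025,0.552]
  newtons: 25

```text
t: 2.9
tool_pos: [0.4029, -0.1274, 0.391]
tool_rot: [3.123, -0.335, 0.002]
contact_force: [1.3, 0.1, -0.1]
opening: 0.0851
grip_force: 0.0
```

```bash
python3 -c "
from h import *
print(telemetry.get_obs()['t'])
shift([0.5395,0.1975,0.38],77.8)"
```

```text
2.9
pos [ 0.4029 -0.1274  0.391 ] tool z [ 1.4e-03 -8.0e-04 -1.0e+00] shift [ 0.0646 -0.3464  0.0109] roll -0.0007225971841560153 q [-0.483 -0.46   2.075 -0.     1.524  1.302]
```

Emit:
apply_moves:
  plan:
    - [0.085,0.065,-0.346,0.011,0]
    - [0.085,0.065,-0.346,0.011,0]
    - [0.085,0.065,-0.346,0.011,0]
    - [0.085,0.065,-0.346,0.011,0]
    - [0.085,0.065,-0.346,0.011,0]
    - [0.085,0.065,-0.346,0.011,0]
    - [0.085,0.065,-0.346,0.011,0]
    - [0.085,0.065,-0.346,0.011,0]
    - [0.085,0.065,-0.346,0.011,0]
    - [0.085,0.065,-0.346,0.011,0]

```text
t: 3.73
tool_pos: [0.5402, 0.1984, 0.3793]
tool_rot: [-3.124, 0.327, 0.0]
contact_force: [0.0, -0.5, -0.0]
opening: 0.0853
grip_force: 0.0
```

```bash
python3 -c "
from h import *
shift([0.5395,0.1975,0.254],77.8)"
```

```text
pos [0.5402 0.1984 0.3793] tool z [-2.e-04  1.e-03 -1.e+00] shift [-0.0005  0.0011  0.1253] roll 0.004124241136613804 q [ 2.220e-01 -4.800e-02  1.756e+00  1.000e-03  1.433e+00  2.002e+00]
```

Emit:
apply_moves:
  plan:
    - [0.085,0,0.001,0.035,0]
    - [0.085,0,0.001,0.07,0]
    - [0.085,0,0.001,0.105,0]
    - [0.085,0,0.001,0.125,0]
    - [0.085,0,0.001,0.125,0]
    - [0.085,0,0.001,0.125,0]
    - [0.03,0,0.001,0.125,0]
    - [0.02,0,0.001,0.125,0]
    - [0.02,0,0.001,0.125,0]
    - [0.02,0,0.001,0.125,0]
    - [0.02,0,0.001,0.125,0]
    - [0.02,0,0.001,0.125,0]
  newtons: 25

```text
t: 4.73
tool_pos: [0.54, 0.1945, 0.2563]
tool_rot: [-3.122, 0.334, -0.005]
contact_force: [0.0, 1.8, 4.6]
opening: 0.0322
grip_force: 24.6
```

```bash
python3 -c "
from h import *
shift([0.5395,0.1975,0.254],77.8);o=telemetry.get_obs();print(o['opening'],o['grip_force'],o['contact_force'],o['wrist_torque'])"
```

```text
pos [0.54   0.1945 0.2563] tool z [ 0.0031  0.0017 -1.    ] shift [-0.0012 -0.0028  0.0023] roll -0.0003131234940925154 q [2.160e-01 7.000e-02 1.855e+00 1.000e-03 1.214e+00 2.000e+00]
0.03220056788427569 24.617862851300742 [0.04930356 1.76906692 4.59374295] [ 0.44414875 -0.03064341 -0.01641204]
```

Emit:
apply_moves:
  plan:
    - [0.02,0,0,-0.012,0]
    - [0.02,0,0,-0.025,0]
    - [0.02,0,0,-0.025,0]
    - [0.02,-0.004,0,-0.025,0]
    - [0.02,-0.008,0,-0.025,0]
    - [0.02,-0.012,0,-0.025,0]
    - [0.02,-0.016,0,-0.025,0]
    - [0.02,-0.02,0,-0.025,0]
    - [0.02,-0.024,0,-0.025,0]
    - [0.02,-0.028,0,-0.025,0]
    - [0.02,-0.028,0,-0.025,0]
  newtons: 25

```text
t: 5.65
tool_pos: [0.5119, 0.2004, 0.2797]
tool_rot: [-3.122, 0.333, -0.005]
contact_force: [3.2, 3.5, -2.3]
opening: 0.032
grip_force: 25.1
```

```bash
python3 - <<'E'
from h import *
o=telemetry.get_obs();print(o['opening'],o['grip_force'],o['contact_force'],o['wrist_torque']);shift(o["tool_pos"])
p=eyes.get_image("scene");W=cloud(p);c=p["img"][130:330,270:470];cv2.imwrite("pics/s1.png",cv2.resize(c,(600,600)))
d=cv2.normalize(np.nan_to_num(W[130:330,270:470,2]),None,0,255,cv2.NORM_MINMAX).astype(np.uint8)
r=eyes.outline_of("tester",p)
for k in r[:3]: print(k["confidence"],k["box"])
np.save("Wp.npy",W); np.save("img.npy",p["img"])
E
```

```text
0.031961371457260544 25.135988295078278 [ 3.18486285  3.48547413 -2.28607408] [ 0.88435301 -0.83609545  0.08275541]
pos [0.5119 0.2004 0.2797] tool z [ 0.0033  0.0015 -1.    ] shift [0. 0. 0.] roll None q [ 2.380e-01 -1.600e-02  1.899e+00  1.000e-03  1.255e+00  2.021e+00]
0.72 [360.8, 199.8, 397.9, 262.9]
0.71 [345.1, 288.6, 370.0, 331.4]
0.63 [318.4, 199.7, 342.3, 236.8]
```

View pics/s1.png

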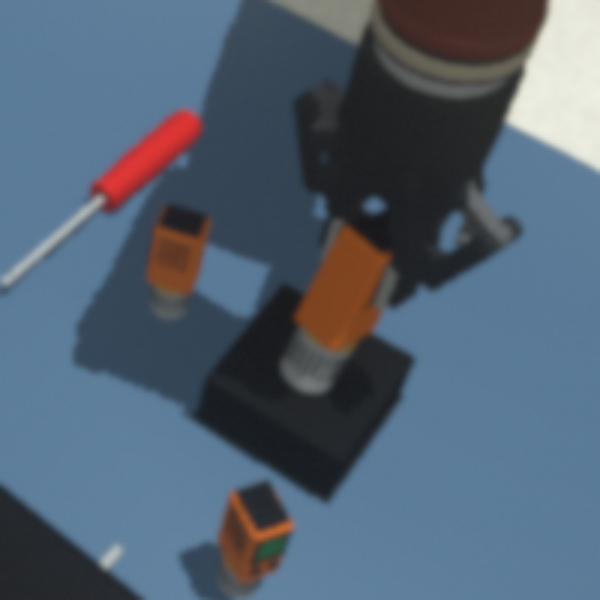

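The crop shows the tester pivoted in the grip, leaning towards the robot, with its sleeve on the pocket's rim near image (373, 257). Its orange face is at about (383, 227). Next I measure the lean.

```bash
cat >> h.py <<'E'
NN=np.array([-.388,.0865,.9175]);NN/=np.linalg.norm(NN)
def lean(p,G,heading=-12.3):
    "fit orange +x face near grasp G, restricted: returns axis tilt towards robot"
    W=cloud(p);hsv=cv2.cvtColor(p["img"],cv2.COLOR_BGR2HSV)
    m=(hsv[...,0]<20)&(hsv[...,1]>120)&(hsv[...,2]>60)&(np.linalg.norm(np.nan_to_num(W)-G,axis=2)<.085)
    P=W[m];c,n,b=plane(P,.0015);x=np.array([np.cos(np.radians(heading)),np.sin(np.radians(heading)),0])
    if n@x<0:n=-n
    print("face",m.sum(),b.sum(),c.round(4),n.round(4),"tilt(face normal up)",np.degrees(np.arcsin(n[2])).round(2),"heading",np.degrees(np.arctan2(n[1],n[0])).round(1))
    return c,n
E
python3 - <<'E'
from h import *
p={"img":np.load("img.npy")}
W=np.load("Wp.npy"); import h; h.cloud=lambda p:W
h.lean(p,np.array([0.512,0.2,0.125]))
E
```

```text
face 792 500 [0.5359 0.1977 0.117 ] [ 0.94   -0.1756  0.2925] tilt(face normal up) 17.01 heading -10.6
```

Emit:
apply_moves:
  plan:
    - [0.02,-0.004,0,0,0]
    - [0.02,-0.008,0,0,0]
    - [0.02,-0.01,0,0,0]
    - [0.02,-0.01,0,0,0]
    - [0.02,-0.01,0,-0.02,0]
    - [0.02,-0.01,0,-0.04,0]
    - [0.02,-0.01,0,-0.05,0]
    - [0.02,-0.01,0,-0.05,0]
    - [0.02,-0.01,0,-0.05,0]
  newtons: 25

```text
t: 6.5
tool_pos: [0.5019, 0.2019, 0.329]
tool_rot: [3.123, -0.334, -0.001]
contact_force: [-1.1, -0.4, -4.1]
opening: 0.0318
grip_force: 25.9
```

```bash
python3 - <<'E'
from h import *
o=telemetry.get_obs();print(o['opening'],o['grip_force'],o['contact_force'],o['wrist_torque']);shift(o["tool_pos"])
for nm in ("scene","top"):
    p=eyes.get_image(nm)
    try: lean(p,o["tool_pos"]-[0,0,.155])
    except Exception as e: print(nm,e)
E
```

```text
0.031816509798839855 25.86660146713257 [-1.10682913 -0.36742895 -4.12425083] [ 0.02439096  0.04419433 -0.05199882]
pos [0.5019 0.2019 0.329 ] tool z [-8.e-04 -7.e-04 -1.e+00] shift [0. 0. 0.] roll None q [ 2.450e-01 -8.900e-02  1.882e+00 -1.000e-03  1.350e+00  2.029e+00]
face 930 597 [0.527  0.1986 0.1684] [ 0.9032 -0.1726  0.3929] tilt(face normal up) 23.13 heading -10.8
face 197 142 [0.5291 0.1927 0.159 ] [ 0.8973 -0.1967  0.3951] tilt(face normal up) 23.27 heading -12.4
```

```bash
cat >> h.py <<'E'
def mouth(p,o,c,n):
    "tester axis & mouth from +x face plane (c,n), pads' mid-plane and sleeve end; world, and offset from TCP"
    M=R.from_rotvec(o["tool_rot"]).as_matrix();y=M[:,1]
    n=n-(n@y)*y;n/=np.linalg.norm(n)          # flats lie on the pads
    a=np.cross(n,y);a*=np.sign(a[2])
    A=c-.02*n;A=A+((o["tool_pos"]-A)@y)*y      # a point on the axis
    W=cloud(p).reshape(-1,3);W=W[np.isfinite(W[:,0])]
    d=W-A;s=d@a;rad=np.linalg.norm(d-np.outer(s,a),axis=1)
    k=(rad<.0175)&(s>-.13)&(s<.1)
    hs=np.sort(s[k]);lo=hs[[2,5,10]] if len(hs)>10 else None
    G=o["tool_pos"]+M[:,2]*.1547; sg=(G-A)@a; off=(G-A)-sg*a
    print("axis",a.round(4),"angle to nipple deg",np.degrees(np.arccos(np.clip(a@NN,-1,1))).round(2),"s low",None if lo is None else lo.round(4),"s grasp",sg.round(4),"grasp->mouth",None if lo is None else (sg-lo).round(4),"axis miss of grasp",off.round(4))
    return A,a,s[k],rad[k]
E
python3 - <<'E'
from h import *
o=telemetry.get_obs()
for nm in ("scene","top"):
    p=eyes.get_image(nm);c,n=lean(p,o["tool_pos"]-[0,0,.155]);A,a,s,r=mouth(p,o,c,n)
    print(np.histogram(s,bins=np.arange(-.13,.1,.01)))
E
```

```text
face 925 573 [0.5263 0.1986 0.1668] [ 0.9044 -0.177   0.3881] tilt(face normal up) 22.84 heading -11.1
axis [-0.3791  0.0838  0.9216] angle to nipple deg 0.58 s low [-0.1298 -0.1296 -0.1294] s grasp 0.0154 grasp->mouth [0.1452 0.145  0.1448] axis miss of grasp [-0.0009  0.0002 -0.0004]
(array([143,   1,   0,   0,   0,  72,  76,  78,  82,  18,   9,  12,   7,
         0,   1,   0, 106,   5,   0,   0,   0,   0]), array([-1.30000000e-01, -1.20000000e-01, -1.10000000e-01, -1.00000000e-01,
       -9.00000000e-02, -8.00000000e-02, -7.00000000e-02, -6.00000000e-02,
       -5.00000000e-02, -4.00000000e-02, -3.00000000e-02, -2.00000000e-02,
       -1.00000000e-02, -5.55111512e-17,  1.00000000e-02,  2.00000000e-02,
        3.00000000e-02,  4.00000000e-02,  5.00000000e-02,  6.00000000e-02,
        7.00000000e-02,  8.00000000e-02,  9.00000000e-02]))
face 195 137 [0.5286 0.1928 0.1589] [ 0.8988 -0.2003  0.39  ] tilt(face normal up) 22.95 heading -12.6
axis [-0.3808  0.0841  0.9208] angle to nipple deg 0.47 s low [-0.1235 -0.1232 -0.1223] s grasp 0.0241 grasp->mouth [0.1477 0.1473 0.1464] axis miss of grasp [-0.001   0.0002 -0.0004]
(array([30, 78,  0,  0,  0,  0, 29, 26, 32, 11,  6,  9,  3,  3,  1,  0,  0,
        0,  0,  0,  0,  0]), array([-1.30000000e-01, -1.20000000e-01, -1.10000000e-01, -1.00000000e-01,
       -9.00000000e-02, -8.00000000e-02, -7.00000000e-02, -6.00000000e-02,
       -5.00000000e-02, -4.00000000e-02, -3.00000000e-02, -2.00000000e-02,
       -1.00000000e-02, -5.55111512e-17,  1.00000000e-02,  2.00000000e-02,
        3.00000000e-02,  4.00000000e-02,  5.00000000e-02,  6.00000000e-02,
        7.00000000e-02,  8.00000000e-02,  9.00000000e-02]))
```

Emit:
apply_moves:
  plan:
    - [0.02,0,0,-0.025,0]
    - [0.02,0,0,-0.05,0]
    - [0.02,0,0.03,-0.06,0]
    - [0.02,0,0.06,-0.06,0]
    - [0.02,0,0.09,-0.06,0]
    - [0.02,0,0.12,-0.06,0]
    - [0.02,0,0.15,-0.06,0]
    - [0.02,0,0.18,-0.06,0]
    - [0.02,0,0.21,-0.06,0]
    - [0.02,0,0.24,-0.06,0]
    - [0.02,0,0.26,-0.06,0]
    - [0.02,0,0.27,-0.06,0]
  newtons: 110

```text
t: 7.7
tool_pos: [0.4443, -0.0637, 0.3886]
tool_rot: [3.123, -0.338, -0.003]
contact_force: [0.1, 1.0, -3.4]
opening: 0.0306
grip_force: 110.7
```

```bash
sed -i 's/(s>-.13)&(s<.1)/(s>-.105)\&(s<.1)\&(W[:,2]>.145 if o["tool_pos"][2]>.38 else W[:,2]>.05)/' h.py; python3 - <<'E'
from h import *
o=telemetry.get_obs()
p=eyes.get_image("scene");c,n=lean(p,o["tool_pos"]-[0,0,.155]);A,a,s,r=mouth(p,o,c,n)
p=eyes.get_image("top");c,n=lean(p,o["tool_pos"]-[0,0,.155]);A,a,s,r=mouth(p,o,c,n)
shift(np.array([.5645,-.2105,.111])+.035*NN+.092*NN+[0,0,.1547],None)
E
```

```text
face 699 363 [ 0.469  -0.0648  0.2288] [ 0.9005 -0.1593  0.4047] tilt(face normal up) 23.87 heading -10.0
axis [-0.3955  0.0875  0.9143] angle to nipple deg 0.47 s low [-0.0786 -0.0783 -0.0774] s grasp 0.0146 grasp->mouth [0.0932 0.0929 0.092 ] axis miss of grasp [-0.0003  0.0001 -0.0002]
face 78 78 [ 0.4777 -0.0721  0.2082] [ 0.9043 -0.1916  0.3815] tilt(face normal up) 22.43 heading -12.0
axis [-0.3725  0.0824  0.9244] angle to nipple deg 1.0 s low [-0.0555 -0.0548 -0.0529] s grasp 0.037 grasp->mouth [0.0925 0.0917 0.0899] axis miss of grasp [-0.002   0.0004 -0.0008]
pos [ 0.4448 -0.0628  0.3889] tool z [-1.1e-03  4.0e-04 -1.0e+00] shift [0.0981 0.1184 0.0065] roll None q [-0.306 -0.381  2.023  0.     1.501  1.48 ]
```

Emit:
apply_moves:
  plan:
    - [0.02,0.025,0.03,0,0]
    - [0.02,0.05,0.06,0,0]
    - [0.02,0.075,0.09,0,0]
    - [0.02,0.09,0.11,0,0]
    - [0.02,0.098,0.118,0.003,0]
    - [0.02,0.098,0.118,0.006,0]
    - [0.02,0.098,0.118,0.006,0]
    - [0.02,0.098,0.118,0.006,0]
  newtons: 110

```text
t: 8.47
tool_pos: [0.5158, -0.1963, 0.3826]
tool_rot: [-3.123, 0.332, 0.003]
contact_force: [-0.8, -0.6, -3.0]
opening: 0.0313
grip_force: 111.1
```

```bash
python3 - <<'E'
from h import *
o=telemetry.get_obs()
seat=np.array([.5645,-.2105,.111])
for nm in ("scene","top"):
    p=eyes.get_image(nm);c,n=lean(p,o["tool_pos"]-[0,0,.155]);A,a,s,r=mouth(p,o,c,n)
    if nm=="scene":
        v=project(p,np.array([seat,seat+.02*NN])).astype(int); print(v.tolist())
        x,y=v[0];c=p["img"][y-85:y+35,x-60:x+60];cv2.imwrite("pics/s2.png",cv2.resize(c,(600,600),interpolation=cv2.INTER_CUBIC))
shift(seat+.035*NN+.0925*NN+[0,0,.1547]);o=telemetry.get_obs();print(o["t"],o["contact_force"],o["wrist_torque"])
E
```

```text
face 623 302 [ 0.5403 -0.1969  0.2223] [ 0.8982 -0.1921  0.3954] tilt(face normal up) 23.29 heading -12.1
axis [-0.3868  0.0819  0.9185] angle to nipple deg 0.28 s low [-0.0777 -0.0775 -0.0758] s grasp 0.0148 grasp->mouth [0.0925 0.0922 0.0905] axis miss of grasp [-0.0002  0.     -0.0001]
[[198, 129], [200, 121]]
face 149 89 [ 0.5474 -0.1977  0.2097] [ 0.9083 -0.1395  0.3943] tilt(face normal up) 23.22 heading -8.7
axis [-0.3863  0.0817  0.9188] angle to nipple deg 0.3 s low [-0.0624 -0.0606 -0.0582] s grasp 0.0292 grasp->mouth [0.0916 0.0898 0.0874] axis miss of grasp [-0.0016  0.0003 -0.0007]
pos [ 0.5157 -0.1964  0.3834] tool z [-3.e-04  6.e-04 -1.e+00] shift [-0.      0.0031  0.0008] roll None q [-0.499 -0.108  1.806  0.     1.444  1.283]
8.5667 [ 0.58170829  0.72978349 -2.87932175] [-0.0025368   0.04563794 -0.02008745]
```

View pics/s2.png

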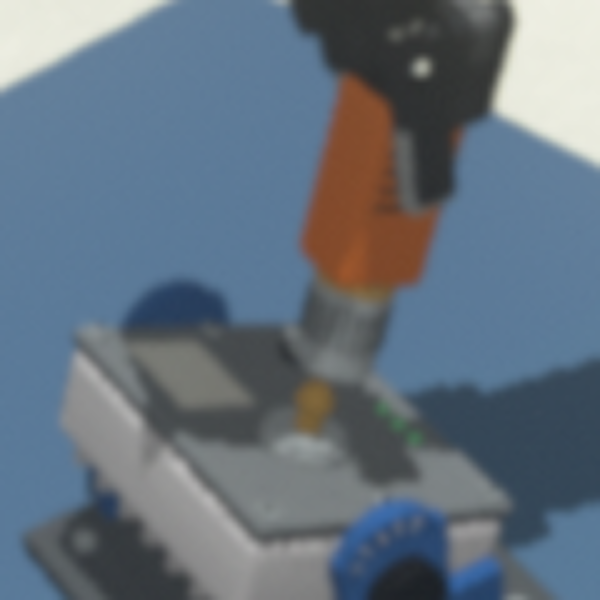

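The crop shows the sleeve just above the nipple and parallel to it. It sits about 3 image px too far right (mouth about (337, 375) in the crop, tip (316, 385)). I'll measure tester against nipple within each camera's own cloud.

```bash
cat >> h.py <<'E'
from scipy.optimize import least_squares
E1=np.cross([0,1,0],NN);E1/=np.linalg.norm(E1);E2=np.cross(NN,E1)
def rel(o,seats,D=.0925,a=NN):
    "sleeve axis minus nipple axis in each camera: components E1 (~+x), E2 (~+y)"
    M=R.from_rotvec(o["tool_rot"]).as_matrix()
    m0=o["tool_pos"]+M[:,2]*.1547-D*a
    for nm in ("scene","top"):
        p=eyes.get_image(nm);W=cloud(p).reshape(-1,3);W=W[np.isfinite(W[:,0])]
        d=W-m0;s=d@a;q=np.c_[d@E1,d@E2]
        k=(s>.004)&(s<.036)&(np.hypot(*q.T)<.026);q=q[k]
        f=least_squares(lambda c:np.hypot(*(q-c).T)-.016,[0,0],loss="soft_l1",f_scale=.001)
        ax=m0+f.x[0]*E1+f.x[1]*E2; e=ax-seats[nm]
        print(nm,len(q),"fit vs TCP guess",f.x.round(4),"rms",np.sqrt(np.mean(f.fun**2)).round(4),"axis-nipple E1,E2:",(e@E1).round(4),(e@E2).round(4),"height",(e@NN).round(4))
E
python3 - <<'E'
from h import *
o=telemetry.get_obs(); print(E1.round(3),E2.round(3))
rel(o,{"scene":np.array([.5645,-.2097,.111]),"top":np.array([.5650,-.2117,.1113])})
E
```

```text
[ 0.921 -0.     0.389] [ 0.034  0.996 -0.08 ]
scene 258 fit vs TCP guess [0.0009 0.0012] rms 0.0012 axis-nipple E1,E2: 0.0018 0.0035 height 0.0356
top 74 fit vs TCP guess [ 0.0018 -0.    ] rms 0.0006 axis-nipple E1,E2: 0.0022 0.0042 height 0.0357
```

Emit:
apply_moves:
  plan:
    - [0.02,-0.001,0.004,0.0005,0]
    - [0.02,-0.001,0.004,0.0005,0]
    - [0.02,0.001,0.004,0.006,0]
    - [0.02,0.0035,0.004,0.0115,0]
    - [0.02,0.0035,0.004,0.0115,0]
    - [0.02,0.0035,0.004,0.0115,0]
  newtons: 110

```text
t: 9.17
tool_pos: [0.5184, -0.2025, 0.371]
tool_rot: [-3.123, 0.334, 0.003]
contact_force: [-0.1, 0.8, -3.6]
opening: 0.0305
grip_force: 111.0
```

```bash
python3 - <<'E'
from h import *
o=telemetry.get_obs();shift(o["tool_pos"]);print(o["t"],o["contact_force"],o["wrist_torque"])
rel(o,{"scene":np.array([.5645,-.2097,.111]),"top":np.array([.5650,-.2117,.1113])})
p=eyes.get_image("scene");lean(p,o["tool_pos"]-[0,0,.155])
E
```

```text
pos [ 0.5184 -0.2025  0.371 ] tool z [-0.0017  0.001  -1.    ] shift [0. 0. 0.] roll None q [-0.506 -0.087  1.808  0.     1.423  1.278]
9.1667 [-0.08796639  0.81963754 -3.63286558] [0.03006164 0.07707485 0.02151063]
scene 249 fit vs TCP guess [0.0006 0.0011] rms 0.0013 axis-nipple E1,E2: -0.0011 -0.0015 height 0.0228
top 71 fit vs TCP guess [ 0.0018 -0.0001] rms 0.0006 axis-nipple E1,E2: -0.0004 -0.0007 height 0.0228
face 611 286 [ 0.543  -0.2036  0.2123] [ 0.8963 -0.1873  0.402 ] tilt(face normal up) 23.7 heading -11.8
```

Emit:
apply_moves:
  plan:
    - [0.02,0.0005,-0.001,0,0]
    - [0.02,0.0015,-0.001,0.003,0]
    - [0.02,0.003,-0.001,0.006,0]
    - [0.02,0.004,-0.001,0.0085,0]
    - [0.02,0.005,-0.001,0.0108,0]
    - [0.02,0.005,-0.001,0.0108,0]
    - [0.02,0.005,-0.001,0.0108,0]
  newtons: 110

```text
t: 9.9
tool_pos: [0.5234, -0.2026, 0.3608]
tool_rot: [-3.123, 0.334, 0.002]
contact_force: [-2.1, -0.2, -3.9]
opening: 0.0309
grip_force: 111.0
```

```bash
python3 - <<'E'
from h import *
o=telemetry.get_obs();shift(o["tool_pos"]);print(o["t"],o["contact_force"],o["wrist_torque"])
rel(o,{"scene":np.array([.5645,-.2097,.111]),"top":np.array([.5650,-.2117,.1113])})
E
```

```text
pos [ 0.5234 -0.2026  0.3608] tool z [-1.4e-03  4.0e-04 -1.0e+00] shift [0. 0. 0.] roll None q [-0.502 -0.067  1.807 -0.     1.404  1.282]
9.9 [-2.0920968  -0.23344938 -3.88505296] [0.04368718 0.40524402 0.06245511]
scene 248 fit vs TCP guess [0.0006 0.0012] rms 0.0012 axis-nipple E1,E2: -0.0003 -0.0006 height 0.0114
top 68 fit vs TCP guess [0.0015 0.0001] rms 0.0006 axis-nipple E1,E2: -0.0 0.0003 height 0.0115
```

Emit:
apply_moves:
  plan:
    - [0.02,0.0004,0,0.0009,0]
    - [0.02,0.0008,0,0.0018,0]
    - [0.02,0.0012,0,0.0028,0]
    - [0.02,0.0016,0,0.0037,0]
    - [0.02,0.002,0,0.0046,0]
    - [0.02,0.0024,0,0.0055,0]
    - [0.02,0.0028,0,0.0064,0]
    - [0.02,0.0032,0,0.0073,0]
    - [0.02,0.0032,0,0.0073,0]
  newtons: 120

```text
t: 10.75
tool_pos: [0.5268, -0.2033, 0.3541]
tool_rot: [3.124, -0.334, -0.0]
contact_force: [-5.1, 0.5, 2.0]
opening: 0.0308
grip_force: 118.7
```

```bash
python3 - <<'E'
from h import *
o=telemetry.get_obs();shift(o["tool_pos"]);f=o["contact_force"]-[0,0,-3.1];print(o["t"],f,"axial",f@NN,o["wrist_torque"])
rel(o,{"scene":np.array([.5645,-.2097,.111]),"top":np.array([.5650,-.2117,.1113])})
p=eyes.get_image("scene");lean(p,o["tool_pos"]-[0,0,.155])
E
```

```text
pos [ 0.5268 -0.2033  0.3541] tool z [-1.e-04 -0.e+00 -1.e+00] shift [0. 0. 0.] roll None q [-0.5   -0.054  1.805 -0.     1.39   1.284]
10.75 [-5.06011935  0.51905109  5.10088779] axial 6.688848993907904 [ 0.16413762  0.9178369  -0.01965888]
scene 246 fit vs TCP guess [0.0007 0.001 ] rms 0.0013 axis-nipple E1,E2: 0.0004 -0.001 height 0.0038
top 58 fit vs TCP guess [ 0.0017 -0.0001] rms 0.0006 axis-nipple E1,E2: 0.0008 -0.0001 height 0.0039
face 593 286 [ 0.5515 -0.2038  0.1939] [ 0.891  -0.1916  0.4115] tilt(face normal up) 24.3 heading -12.1
```

Emit:
apply_moves:
  plan:
    - [0.02,-0.0006,0,0.0003,0]
    - [0.02,-0.0004,0,0.0009,0]
    - [0.02,-0.0001,0,0.0015,0]
    - [0.02,0.0002,0,0.0021,0]
    - [0.02,0.0005,0,0.0027,0]
    - [0.02,0.0007,0,0.0033,0]
    - [0.02,0.0009,0,0.0039,0]
    - [0.02,0.0009,0,0.0039,0]
    - [0.02,0.0009,0,0.0039,0]
  newtons: 120

```text
t: 11.65
tool_pos: [0.5276, -0.2035, 0.3521]
tool_rot: [3.124, -0.334, -0.0]
contact_force: [-8.6, 2.2, 10.7]
opening: 0.0308
grip_force: 119.9
```

```bash
python3 - <<'E'
from h import *
o=telemetry.get_obs();shift(o["tool_pos"]);f=o["contact_force"]-[0,0,-3.1];print(o["t"],f,"axial",f@NN,"E1,E2",f@E1,f@E2,o["wrist_torque"])
rel(o,{"scene":np.array([.5645,-.2097,.111]),"top":np.array([.5650,-.2117,.1113])})
p=eyes.get_image("scene");lean(p,o["tool_pos"]-[0,0,.155])
E
```

```text
pos [ 0.5276 -0.2035  0.3521] tool z [-1.e-04 -2.e-04 -1.e+00] shift [0. 0. 0.] roll None q [-0.5   -0.05   1.805 -0.     1.387  1.284]
11.65 [-8.6030909   2.24285111 13.82710668] axial 16.219734731762614 E1,E2 -2.5381452323245144 0.8428863294857287 [0.57925784 1.59151045 0.01405412]
scene 244 fit vs TCP guess [0.0007 0.0011] rms 0.0011 axis-nipple E1,E2: 0.0003 -0.0009 height 0.0016
top 61 fit vs TCP guess [0.0016 0.    ] rms 0.0006 axis-nipple E1,E2: 0.0007 0.0001 height 0.0017
face 590 292 [ 0.5522 -0.2035  0.1929] [ 0.9059 -0.1445  0.3981] tilt(face normal up) 23.46 heading -9.1
```

Emit:
apply_moves:
  plan:
    - [0.02,0.0002,0,0.0004,0]
    - [0.02,0.0003,0,0.0008,0]
    - [0.02,0.0003,0,0.0008,0]
    - [0.02,0.0003,0,0.0008,0]
    - [0.02,0.0003,0,0.0008,0]
    - [0.02,0.0003,0,0.0008,0]
  newtons: 120

```text
t: 12.3
tool_pos: [0.5278, -0.2035, 0.3521]
tool_rot: [3.124, -0.334, -0.001]
contact_force: [-11.1, 4.9, 15.0]
opening: 0.0307
grip_force: 120.2
```

```bash
python3 - <<'E'
from h import *
o=telemetry.get_obs();shift(o["tool_pos"]);f=o["contact_force"]-[0,0,-3.1];print(o["t"],f,"axial",f@NN,"E1,E2",f@E1,f@E2,o["wrist_torque"])
p=eyes.get_image("scene");lean(p,o["tool_pos"]-[0,0,.155])
x,y=198,129;c=p["img"][y-75:y+45,x-60:x+60];cv2.imwrite("pics/s3.png",cv2.resize(c,(600,600),interpolation=cv2.INTER_CUBIC))
W=cloud(p);r=eyes.outline_of("enclosure",p)[0];P=W[r["region"]&np.isfinite(W[...,2])];c,n,b=plane(P);print("cover",c.round(4),n.round(4),"offset vs start",((c-[.5596,-.2279,.102])@NN).round(4))
# orange body's lower edge (z=40 mm) along nipple axis from seat
hsv=cv2.cvtColor(p["img"],cv2.COLOR_BGR2HSV);seat=np.array([.5645,-.2097,.111]);d=np.nan_to_num(W)-seat
s=d@NN;rad=np.linalg.norm(d-s[...,None]*NN,axis=2);m=(hsv[...,0]<20)&(hsv[...,1]>120)&(rad<.03)&(s>.025)&(s<.11)
print("orange s range",np.percentile(s[m],[0,1,3,97,99,100]).round(4))
E
```

```text
pos [ 0.5278 -0.2035  0.3521] tool z [-7.e-04 -1.e-04 -1.e+00] shift [0. 0. 0.] roll None q [-0.499 -0.05   1.805 -0.     1.387  1.284]
12.3 [-11.05135266   4.87970506  18.07806554] axial 21.298428273738015 E1,E2 -3.137349642346479 3.0486654769422454 [0.74807119 2.01801021 0.03206684]
face 592 287 [ 0.5526 -0.2041  0.1921] [ 0.8972 -0.1795  0.4036] tilt(face normal up) 23.8 heading -11.3
cover [ 0.5651 -0.2226  0.1038] [-0.3905  0.0855  0.9166] offset vs start -0.0
orange s range [0.0397 0.0417 0.0438 0.1065 0.1087 0.1099]
```

View pics/s3.png

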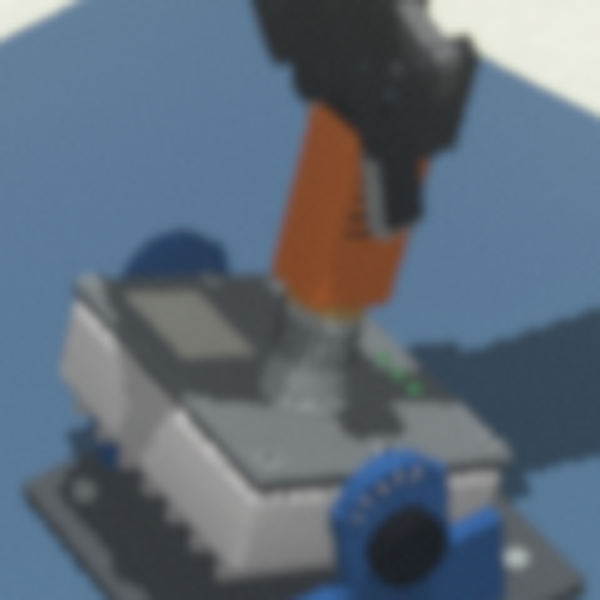

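The crop shows the sleeve sitting flush on the shoulder at about (305, 400), with no brass visible and the cover unmoved. The last 0.8 mm of push raised the force from 16 to 21 N with almost no travel, so the rim is home, and I'm handing the job in.

```bash
python3 -c "
from station import ctrl
print(ctrl.finish_job())"
```

```text
the job is handed in; nothing more can be done
None
```

I handed the job in with the tester's coupler fully home on the nipple and still held there at about 21 N of push. It sat within about 1° of square, the cover had not moved, and about 12 s of the 38 s were used; the hand-in call returned no verdict.

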